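# Lock the spatula carousel and lift it level off the ledge

## Robot

A 7-joint arm with a two-finger parallel gripper is mounted at the origin on the work surface. World frame = base frame: x ahead of the robot, y to its left, z up, the work surface at z = 0. Lengths are in m, angles in rad, forces in N, time in s.
With the tool pointing down it reaches from about 0.4 to 0.85 m from the base axis. Payload 10.4 kg.
Tool frame: the origin (TCP) lies on the centre line of the jaws, within the pads' length; the fingertips stand r.tip_extent ahead of it and the grasp point (between the pads) lies 8 mm behind it (r.tip_extent is the distance from the TCP to the fingertips, in m); z points along the fingers, y is the direction in which the jaws open and shut (so a half turn about z gives the same grasp; the last joint's range is limited). The gripper opens to 87 mm and grips with 3 to 60 N. Pads are 19 mm wide; open, the fingers measure 117 mm over their backs; the gripper's body (75 mm by 190 mm) begins 51 mm behind the grasp point.
Start: joints at [-1.283, 0.332, -0.065, 1.46, 0.022, 1.35, -0.088], TCP at [0.191, 0.595, 0.234] pointing down, gripper open.
Joint ranges: [-2.6, 2.6], [-0.5, 2.12], [-1.47, 1.34], [0.16, 2.42], [-1.27, 4.41], [0.06, 2.06], [-2.6, 2.6]. Speed limits (rad/s): [2.22, 2.22, 2.79, 2.79, 3.14, 3.14, 3.14].

## Interface

Orientations are given as a unit quaternion [x, y, z, w].
In Python, from bench import r gives the robot as it stands.
- The arm moves only by the shell command python3 -m jog 'ROWS' [FORCE]. ROWS is JSON, a list of rows, each a list of 7 numbers: the shift along the tool's x, y, z in cm, then the turn, a rotation vector about the tool's x, y, z in rad, then the opening, from -1 (shut) to 1 (fully open). In form: [[tx, ty, tz, wx, wy, wz, jaw], ...]. A call has 1 to 20 rows; each row shifts and turns the commanded pose from where the row before left it, along the tool's axes as they then stand; what a row does not reach is not made up. A row lasts 1/8 s, in which the tool goes at most 62.5 mm and 10.7 degrees, less where a joint would pass 70% of its speed; a pose out of reach is approached as far as the arm can. A call with a gripper value outside its range is refused whole. The fingers move at their own pace and stop on an object; FORCE is the grip in N (left out, the last holds). Time passes only in rows, so rows that do not move let the fingers close. It gives the time, the measured TCP pose, the force and the opening at its end, in the units of the state.
- r.read_state(): the state, without advancing time (a new reading comes with each control period).
- r.camera(name): name is "scene" or "top" or "wrist"; returns a dict with "frame" (480x640x3 uint8, red, green, blue), "fx", "fy", "cx", "cy" (pixels), "camera_from_world" (4x4, takes a point from world to camera coordinates). Camera axes: x right, y down, z forward; pixel columns grow to the right and rows downward; lengths in m; the calibration is good to about 2 mm. A picture is of the moment at which its call begins. There is no depth.
- r.close_job(): hands the job in, once; it reports no verdict.
Trained networks look in a picture, given as the dict that the camera call returned (one of the last four; its "shot" number tells which), for a name from the list of things; names that differ only in an ending like _2 or _b are one class to them, and where a whole thing is asked for, a point or a joint stands for the part that bears it (a point fixed in the world has none). Each returns a list of dicts, best first, with "score" (0 to 1); they miss things now and then, are a little off and sometimes report something else, mostly with a low value. They report only what shows in the picture. A call takes as long as a camera call. They do not tell look-alikes from the thing itself.
- r.search_frame(picture, thing): "rect" ([left, top, right, bottom] in pixels, round what is visible of it).
The state is a dict: "time": time; "joint_positions": joint angles; "joint_vel": joint speeds; "joint_torque": joint torques, N m; "ee_pos": TCP position; "eef_rot": TCP orientation; "ft_force": force on the tool from outside, world axes, zero at the start; "torque": the same for the moment, N m; "width": finger opening in m.
Only numpy, scipy, OpenCV 4.12 (cv2) and the standard library are available. Lean on these libraries where they do the work, as an engineer would, in place of code of your own. Each camera call takes 0.05 s, during which the arm holds its last target.

## Task

The spatula carousel has to come up off the ledge for wiping: first slide the loose orange collar over the top of its post, all the way down until it sits flat on the dark hub, and let go of it. Then lift the whole carousel straight up, about 6 cm clear of the ledge, and keep it level and still in the air with the collar in place; finish while still holding it, do not put it down. Do not tip the carousel, and leave the loaf pan, pitcher and bowl where they are.

Things in the scene. Friction and masses are not known exactly. Their poses are not given: they have to be found in the camera images.
- carousel: Spatula carousel, loose on the ledge, 0.4 to 0.8 kg in all, balanced about its post. Round steel base of diameter 170 mm, 8 mm thick at its edge; steel post of diameter 20 mm at its centre. A spinning crown with hanging spatulas surrounds the post up to the hub's top, 235 mm high. Origin: centre of the base's underside, z up along the post.
- crown (a joint): Turn of the carousel's crown about the post (rad), free to spin, need not be set. Dark hub of diameter 52 mm, 205 to 235 mm above the base's underside, six spokes to 78 mm radius (ends rise to 227 mm), each with a captive silicone spatula hanging on it (150 to 200 mm long; red, yellow, green; equal ones opposite).
- post_top (a point): Centre of the top of the carousel's post, 292 mm above the base's underside; the last 8 mm taper to diameter 12 mm. 57 mm of bare post stand above the hub, and 33 mm above the seated collar: that is the place to grip and lift the carousel.
- hub_seat (a point): Point on the post axis at the hub's flat top, 235 mm above the base's underside, where the collar's underside comes to rest.
- collar: Loose orange plastic collar (ring), outer diameter 52 mm, bore 25 mm, 24 mm high, 50 g, lying flat on the ledge with its bore upright. Origin: centre of its underside, z along the bore; the two faces are alike.
- collar_mid (a point): Centre of the collar, on the axis of its bore, 12 mm above its underside.
- loaf_pan: Bystander: rectangular aluminium loaf pan, 115 x 240 mm over its rim, long along its own y, 66 mm high. Origin: centre of its underside.
- pitcher: Bystander: clear plastic pitcher, diameter 104 mm at the rim, 195 mm high, handle reaching 88 mm from the axis along its own +y. Origin: centre of its underside.
- bowl: Bystander: turquoise ceramic bowl, diameter 150 mm, 65 mm high. Origin: centre of its underside.
Mind the look-alikes: they are no part of the job. There is more than one size of the collar; the one meant has the size given above.

How it is judged:
By the outcome, as a careful person would: the job done as asked, in the order asked, and still so for the second after the job is handed in, while the arm keeps its last pose, push and grip.
It also fails if it takes over 64 s, if anything falls off the work surface, if the arm or the gripper's body presses on something with over 40 N, if the wrist force passes 120 N, or if a joint passes its speed limit or range.

## Working session

There is one attempt and no reset: what is moved stays moved. The work goes in short steps, Python scripts to look and compute and a shell command to move; the robot and the scene stay as the last step left them, time stands still between calls to the robot, and variables do not carry over. Pictures are saved under pics/ and viewed, and the job is handed in when it is done.

```bash
ls; mkdir -p pics
python3 - <<'E'
from bench import r
import cv2
s=r.read_state();print(s, r.tip_extent)
for n in ["scene","top","wrist"]:
    p=r.camera(n);cv2.imwrite(f"pics/{n}0.png",p["frame"][:,:,::-1])
    print(n,p["fx"],p["cx"],p["cy"],p["camera_from_world"].tolist() if hasattr(p["camera_from_world"],'tolist') else p["camera_from_world"])
    for t in ["carousel","collar","post_top","loaf_pan","pitcher","bowl"]:
        print(t,[(d["rect"],round(d["score"],2)) for d in r.search_frame(p,t)][:4])
E
```

```text
pics
{'time': 0.0, 'joint_positions': array([-1.28262   ,  0.33286051, -0.06468251,  1.4609537 ,  0.02159416,
        1.34994703, -0.08851553]), 'joint_vel': array([-0.00013552, -0.0008584 ,  0.00126606, -0.00052109, -0.00148694,
        0.00082938, -0.0001268 ]), 'joint_torque': array([-5.32252079e-05, -6.23257756e+01,  2.45098444e-02, -3.89902389e+01,
       -6.12419075e-02,  3.96929635e-02,  1.43736543e-04]), 'ee_pos': array([0.19101811, 0.59468054, 0.23275509]), 'eef_rot': array([ 1.54769533e-01,  9.87950327e-01, -7.32491618e-04, -7.86781100e-05]), 'ft_force': array([0.0691356 , 0.92772376, 0.56877884]), 'torque': array([-0.01181414,  0.05270085, -0.01020989]), 'width': 0.08724023912149363} 0.011
scene 506.9744585941378 320.8241203174923 239.31820092402978 [[-0.1369862100848973, 0.9905333736985928, 0.008855158714565693, 0.07102785736178809], [0.7254796078846806, 0.1064092627848087, -0.6799679458158918, -0.317097816050044], [-0.6744732142865768, -0.08672199480453212, -0.7331883651743638, 1.4779736125462224], [0.0, 0.0, 0.0, 1.0]]
carousel [([363.7, 173.7, 451.8, 311.4], 0.78)]
col
[... 870 characters left out ...]
71.7, 399.3, 288.2], 0.61)]
post_top [([215.6, 236.0, 290.5, 311.4], 0.59)]
loaf_pan [([276.6, 176.7, 367.0, 232.8], 0.81), ([216.1, 237.3, 288.2, 311.1], 0.39)]
pitcher [([422.7, 184.3, 478.1, 238.9], 0.76)]
bowl [([174.7, 183.0, 229.0, 238.9], 0.66), ([213.7, 237.4, 289.6, 308.9], 0.34)]
wrist 361.60071307834045 319.1645257839562 243.74677379571966 [[0.30705722756765264, 0.9516908382621647, -0.0006382525571445696, -0.6240782172058417], [0.9172438250971903, -0.2957641733680396, 0.26680951833283023, -0.03072139214839485], [0.2537314019185314, -0.08251122420483287, -0.9637490718857674, 0.39086239909397835], [0.0, 0.0, 0.0, 1.0]]
carousel []
collar []
post_top []
loaf_pan []
pitcher []
bowl []
```

View pics/scene0.png

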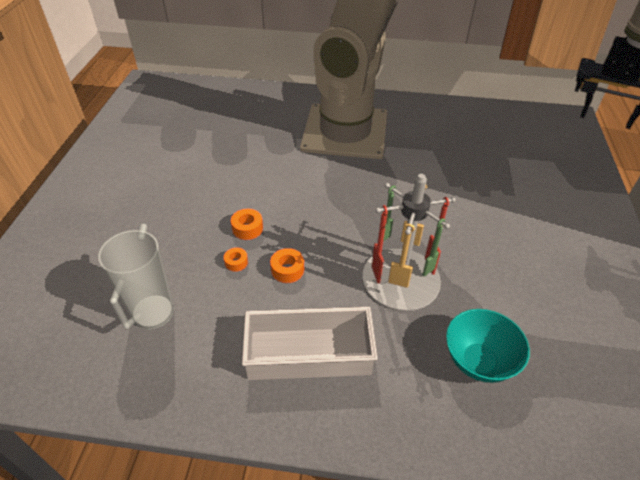

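View pics/top0.png

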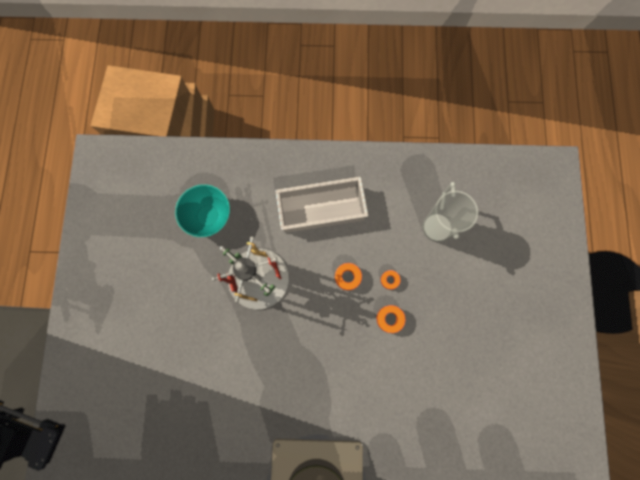

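View pics/wrist0.png

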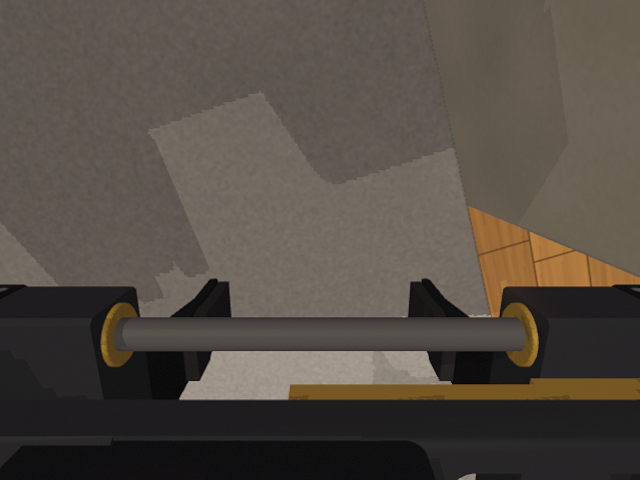

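The scene view shows three orange rings: big ones at (247,224) and (287,266), and a small one at (236,260). The carousel is at (410,250), with its post top at (420,180). Next I'll measure the ring sizes in rectified views and locate the post.

```bash
cat > h.py <<'E'
import numpy as np, cv2
from bench import r
def K(p): return np.array([[p["fx"],0,p["cx"]],[0,p["fy"],p["cy"]],[0,0,1.]])
def proj(p,X):
    X=np.atleast_2d(X);T=np.array(p["camera_from_world"]);c=X@T[:3,:3].T+T[:3,3];u=c@K(p).T;return u[:,:2]/u[:,2:]
def back(p,uv,z):
    T=np.array(p["camera_from_world"]);R=T[:3,:3];o=-R.T@T[:3,3]
    d=R.T@np.linalg.inv(K(p))@np.array([uv[0],uv[1],1.]);return o+d*(z-o[2])/d[2]
def rectify(p,x0,x1,y0,y1,z,s=2000):
    # rows: x decreasing from x1 ; cols: y decreasing from y1
    T=np.array(p["camera_from_world"])
    A=np.array([[0,-1/s,x1],[-1/s,0,y1],[0,0,z],[0,0,1.]])  # (col,row,1)->world
    H=K(p)@(T[:3]@A)
    w,h=int((y1-y0)*s),int((x1-x0)*s)
    return cv2.warpPerspective(p["frame"],H,(w,h),flags=cv2.INTER_CUBIC|cv2.WARP_INVERSE_MAP)
E
python3 - <<'E'
from h import *
ims=[]
for n in ["scene","top"]:
    p=r.camera(n)
    hsv=cv2.cvtColor(cv2.resize(p["frame"],None,fx=4,fy=4,interpolation=cv2.INTER_CUBIC),cv2.COLOR_RGB2HSV)
    m=((hsv[...,0]<16)&(hsv[...,1]>180)&(hsv[...,2]>90)).astype(np.uint8)
    im=rectify(p,.33,.55,-.25,.0,.024,1600);ims.append(im)
    hs=cv2.cvtColor(im,cv2.COLOR_RGB2HSV)
    m=((hs[...,0]<16)&(hs[...,1]>190)&(hs[...,2]>80)).astype(np.uint8)
    nn,l,st,ce=cv2.connectedComponentsWithStats(m)
    for i in range(1,nn):
        if st[i,4]>200: print(n,"xy",(.55-ce[i][1]/1600).round(4),(-ce[i][0]/1600).round(4),"w,h mm",st[i,2]/1.6,st[i,3]/1.6,"area",st[i,4])
cv2.imwrite("pics/rect.png",np.hstack(ims)[:,:,::-1])
E
```

```text
scene xy 0.5265 -0.073 w,h mm 75.625 52.5 area 7709
scene xy 0.5337 -0.1874 w,h mm 55.0 37.5 area 3907
scene xy 0.4354 -0.1867 w,h mm 80.625 97.5 area 14900
top xy 0.527 -0.0711 w,h mm 69.375 45.625 area 4518
top xy 0.531 -0.1867 w,h mm 48.75 40.0 area 2993
top xy 0.4285 -0.1879 w,h mm 73.125 68.75 area 7569
```

View pics/rect.png

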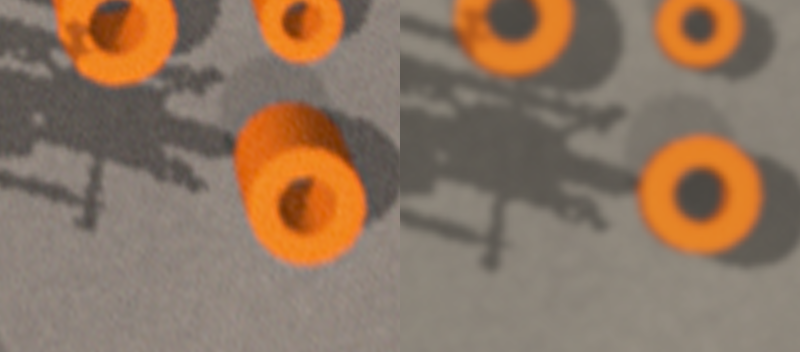

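The ring sizes aren't clear yet, so I'll fit each ring's top face from both views, giving its height, outer diameter and bore.

```bash
cat > fit.py <<'E'
from h import *
from scipy.optimize import least_squares
def model_mask(p,x,y,h,R,rb,box,S=4):
    l,t,w,hh=box; a=np.linspace(0,2*np.pi,72,endpoint=False)
    c=np.c_[np.cos(a),np.sin(a)]
    def P(rad,z): return proj(p,np.c_[x+rad*c[:,0],y+rad*c[:,1],np.full(72,z)])
    f=lambda q:(((q-[l,t]+.5)*S-.5)*16).round().astype(np.int32)
    m=np.zeros((hh*S,w*S),np.uint8)
    cv2.fillConvexPoly(m,cv2.convexHull(f(np.r_[P(R,0),P(R,h)])),255,shift=4)
    b=np.zeros_like(m);cv2.fillConvexPoly(b,cv2.convexHull(f(P(rb,h))),255,shift=4)
    # inside wall visible orange counts out of bore: floor hole
    g=np.zeros_like(m);cv2.fillConvexPoly(g,cv2.convexHull(f(P(rb,0))),255,shift=4)
    m[(b>0)&(g>0)]=0
    return cv2.resize(m,(w,hh),interpolation=cv2.INTER_AREA)/255.
E
python3 - <<'E'
from fit import *
from scipy.optimize import minimize
ps=[r.camera("scene"),r.camera("top")]
def orange(p):
    f=p["frame"].astype(float); mx=f.max(2);mn=f.min(2)
    sat=(mx-mn)/(mx+1)
    return np.clip((sat-.15)/.7,0,1)
for name,x,y in [("A",.55,-.07),("S",.535,-.187),("B",.43,-.187)]:
    bx=[];ob=[]
    for p in ps:
        c=proj(p,[[x,y,.015]])[0].round().astype(int);b=(c[0]-24,c[1]-24,48,48);bx.append(b)
        ob.append(orange(p)[b[1]:b[1]+48,b[0]:b[0]+48])
    def cost(v,full=False):
        e=0
        for p,b,o in zip(ps,bx,ob):
            # restrict to neighborhood
            m=model_mask(p,v[0],v[1],v[2],v[3],v[4],b); 
            yy,xx=np.mgrid[:48,:48];k=(np.hypot(xx-24,yy-24)<21)
            e+=(((m-o)**2)*k).sum()
        return e
    best=None
    for R in(.026,.035):
        v0=np.array([x,y,.024,R,R*.48])
        q=minimize(cost,v0,method="Nelder-Mead",options=dict(initial_simplex=np.vstack([v0]+[v0+d for d in np.diag([.008,.008,.008,.006,.004])]),maxfev=900))
        if best is None or q.fun<best.fun:best=q
    print(name,"x,y,h,OD,bore mm",(best.x*[1e3,1e3,1e3,2e3,2e3]).round(1),best.fun)
E
```

```text
A x,y,h,OD,bore mm [540.1 -71.6  32.2  72.8  32.6] 24.844635143466704
S x,y,h,OD,bore mm [ 535.3 -188.7   22.1   51.5   20.4] 20.711423849818928
B x,y,h,OD,bore mm [ 428.6 -188.6   31.5   73.3   30.3] 23.028807263182998
```

Run:
```python
from h import *
import numpy as np
out=[]
for n,(u,v,w,h) in [("scene",(350,160,120,160)),("top",(200,220,100,100))]:
    p=r.camera(n);out=cv2.resize(p["frame"][v:v+h,u:u+w],None,fx=5 if n=="top" else 3.75,fy=5 if n=="top" else 3.75,interpolation=cv2.INTER_CUBIC)
    cv2.imwrite(f"pics/car_{n}.png",out[:,:,::-1])
```

```text
(no output)
```

View pics/car_scene.png

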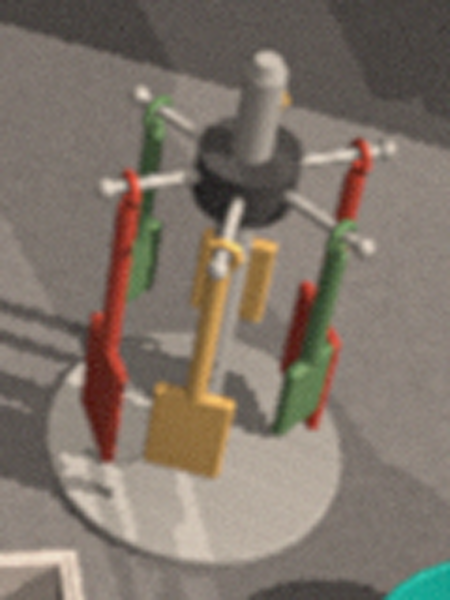

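View pics/car_top.png

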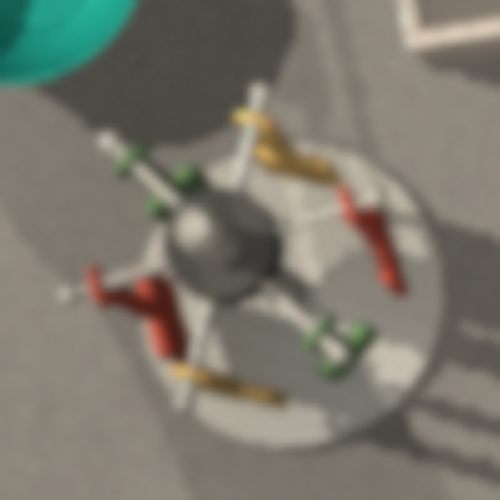

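Only ring S matches (OD 51.5, height 22), near (0.535, -0.188), so that's the collar. The other two are about 73 mm across. Now I'll locate the carousel.

Run:
```python
from h import *
from scipy.optimize import least_squares
ps={n:r.camera(n) for n in("scene","top")}
print(back(ps["scene"],(421.5,176.7),.292),back(ps["top"],(238.2,264.5),.292))
# base extents in pixels
def ext(p,x,y,R,z):
    a=np.linspace(0,6.283,200);q=proj(p,np.c_[x+R*np.cos(a),y+R*np.sin(a),0*a+z]);return q
def res(v):
    q=ext(ps["scene"],v[0],v[1],.085,.004);t=ext(ps["top"],v[0],v[1],.085,.004)
    L,Rr,B=350+45/3.75,350+342/3.75,160+562/3.75
    return [q[:,0].min()-L,q[:,0].max()-Rr,q[:,1].max()-B, t[:,0].max()-(200+445/5),t[:,1].max()-(220+448/5)]
s=least_squares(res,[.5,.12]);print("base",s.x,s.fun)
x,y=s.x
for n,(u,v,w,h,f) in [("scene",(350,160,120,160,3.75)),("top",(200,220,100,100,5))]:
    p=ps[n];im=cv2.resize(p["frame"][v:v+h,u:u+w],None,fx=f,fy=f,interpolation=cv2.INTER_CUBIC)
    for R,z in[(.085,.008),(.026,.235),(.026,.205),(.006,.292),(.01,.284),(.01,.235)]:
        q=((ext(p,x,y,R,z)-[u,v]+.5)*f-.5).round().astype(np.int32);cv2.polylines(im,[q],True,(0,0,255),1)
    cv2.imwrite(f"pics/ov_{n}.png",cv2.resize(im,(450,600) if n=="scene" else (600,600))[:,:,::-1])
```

```text
[0.533414   0.17761899 0.292     ] [0.52949948 0.17884575 0.292     ]
base [0.52862097 0.17803888] [ 0.15275002 -0.43514396 -0.24515993 -0.4038647  -0.30883984]
```

View pics/ov_scene.png

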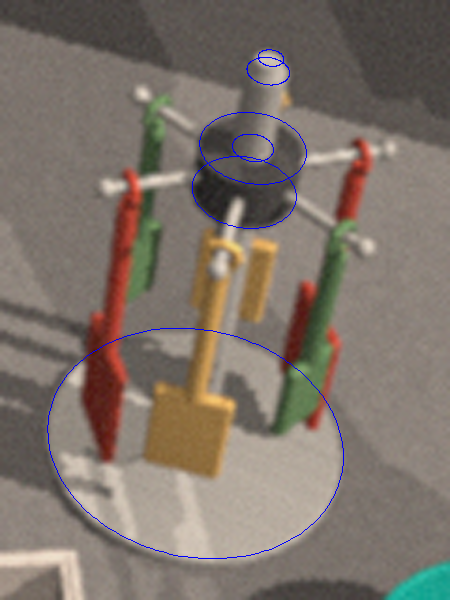

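View pics/ov_top.png

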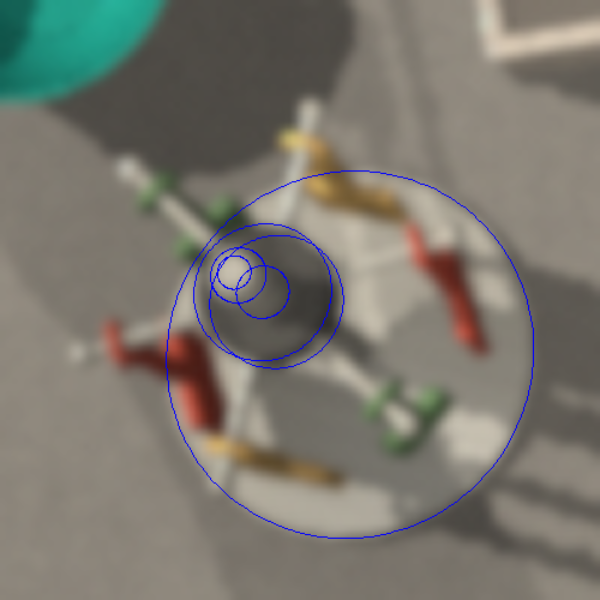

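The overlay matches: the post axis is at about (0.529, 0.178). I'll check where the pitcher and wrist camera sit, and work out the rotation and shift in tool axes.

```bash
cat >> h.py <<'E'
from scipy.spatial.transform import Rotation as Rn
def plan(target, jaw_az=None, tilt=True):
    s=r.read_state();R=Rn.from_quat(s["eef_rot"]);M=R.as_matrix()
    print("t",s["time"],"pos",s["ee_pos"].round(4),"az",np.degrees(np.arctan2(M[1,1],M[0,1])).round(2),"zax",M[:,2].round(4),"F",s["ft_force"].round(1),"M",s["torque"].round(2),"w",round(s["width"],4))
    print("shift cm (tool axes now)",(M.T@(np.array(target)-s["ee_pos"])*100).round(2))
    if jaw_az is not None:
        a=np.radians(jaw_az);y=np.array([np.cos(a),np.sin(a),0]);z=np.array([0,0,-1.]);D=np.c_[np.cross(y,z),y,z]
        print("rotvec tool",(R.inv()*Rn.from_matrix(D)).as_rotvec().round(4),"shift after rot",(D.T@(np.array(target)-s["ee_pos"])*100).round(2))
E
python3 - <<'E'
from h import *
ps=r.camera("scene");pt=r.camera("top");pw=r.camera("wrist")
print(back(ps,(152,312),0),back(pt,(437,228),0), "handle top",back(pt,(452,187),.17))
T=np.array(pw["camera_from_world"]);c=-T[:3,:3].T@T[:3,3];M=Rn.from_quat(r.read_state()["eef_rot"]).as_matrix()
print("wristcam in tool",M.T@(c-r.read_state()["ee_pos"]), M.T@T[2,:3])
plan([.5353,-.1887,.30],45)
E
```

```text
[ 0.69052236 -0.32601437  0.        ] [ 0.68701077 -0.3241841   0.        ] handle top [ 0.75493979 -0.31969834  0.17      ]
wristcam in tool [ 0.07384544 -0.00058863 -0.1509071 ] [-0.26681988 -0.00108708  0.9637458 ]
t 1.6 pos [0.1911 0.5951 0.2336] az 72.19 zax [ 0.e+00  1.e-04 -1.e+00] F [ 0.5  0.9 -0.2] M [ 0.01  0.01 -0.  ] w 0.087
shift cm (tool axes now) [-56.74 -64.1   -6.65]
rotvec tool [ 1.000e-04 -0.000e+00  4.746e-01] shift after rot [-79.76 -31.09  -6.64]
```

```bash
python3 -m jog '[[0,0,-5,0,0,0,1],[0,0,-5,0,0,0.16,1],[0,0,-5,0,0,0.16,1],[0,0,-2,0,0,0.155,1],[-5,-1.95,0,0,0,0,1],[-5,-1.95,0,0,0,0,1],[-5,-1.95,0,0,0,0,1],[-5,-1.95,0,0,0,0,1],[-5,-1.95,0,0,0,0,1],[-5,-1.95,0,0,0,0,1],[-5,-1.95,0,0,0,0,1],[-5,-1.95,0,0,0,0,1],[-5,-1.95,0,0,0,0,1],[-5,-1.95,0,0,0,0,1],[-5,-1.95,0,0,0,0,1],[-5,-1.95,0,0,0,0,1],[-5,-1.95,0,0,0,0,1],[-5,-1.95,0,0,0,0,1],[-5,-1.95,0,0,0,0,1],[-5,-1.95,0,0,0,0,1]]' 20
python3 - <<'E'
from h import *
plan([.5353,-.1887,.20],45)
E
```

```text
time: 4.1
ee_pos: [0.5366, -0.1925, 0.4041]
eef_rot: [0.382, 0.924, 0.0, 0.001]
ft_force: [0.8, 0.3, 0.4]
width: 0.0867
t 4.1 pos [ 0.5366 -0.1925  0.4041] az 45.08 zax [ 1.7e-03  2.0e-04 -1.0e+00] F [0.8 0.3 0.4] M [ 0.04 -0.07 -0.01] w 0.0867
shift cm (tool axes now) [ 0.39  0.15 20.41]
rotvec tool [0.0013 0.001  0.0013] shift after rot [ 0.36  0.17 20.41]
```

```bash
python3 -m jog '[[0.37,0.16,5,0,0,0,1],[0,0,5,0,0,0,1],[0,0,5,0,0,0,1],[0,0,5,0,0,0,1],[0,0,0,0,0,0,1],[0,0,0,0,0,0,1]]'
python3 - <<'E'
from h import *
p=r.camera("wrist");cv2.imwrite("pics/w1.png",p["frame"][:,:,::-1])
plan([.5353,-.1887,.20],45)
d=r.search_frame(p,"collar");print([(x["rect"],x["score"]) for x in d])
hs=cv2.cvtColor(p["frame"],cv2.COLOR_RGB2HSV);m=((hs[...,0]<16)&(hs[...,1]>190)&(hs[...,2]>80)).astype(np.uint8)
n,l,st,ce=cv2.connectedComponentsWithStats(m)
for i in range(1,n):
    if st[i,4]>150:print(st[i],ce[i],back(p,ce[i],.024))
E
```

```text
time: 4.85
ee_pos: [0.5352, -0.1881, 0.2056]
eef_rot: [0.383, 0.924, 0.0, 0.001]
ft_force: [0.9, -0.0, 0.6]
width: 0.0869
t 4.9 pos [ 0.5355 -0.1881  0.2059] az 44.97 zax [ 3.e-03 -5.e-04 -1.e+00] F [-0.1 -0.1 -0.6] M [-0.1  -0.   -0.01] w 0.0871
shift cm (tool axes now) [-0.02 -0.06  0.59]
rotvec tool [ 0.0018  0.0025 -0.0004] shift after rot [-0.02 -0.06  0.59]
[([372.5, 92.4, 465.0, 181.4], 0.86), ([192.0, 94.0, 279.5, 184.5], 0.76), ([291.7, 195.8, 343.7, 251.7], 0.57)]
[404  91  49  67 939] [434.06602769 121.44728435] [ 0.54068098 -0.0532196   0.024     ]
[374  97  54  82 366] [388.63661202 143.4863388 ] [ 0.52637305 -0.09360812  0.024     ]
[194 104  85  80 353] [255.75354108 152.64022663] [ 0.44828924 -0.18250327  0.024     ]
[211 118  42  45 439] [222.84510251 139.46013667] [ 0.42010512 -0.1946438   0.024     ]
[306 211  28  26 172] [321.03488372 229.06395349] [ 0.53895719 -0.19090649  0.024     ]
```

View pics/w1.png

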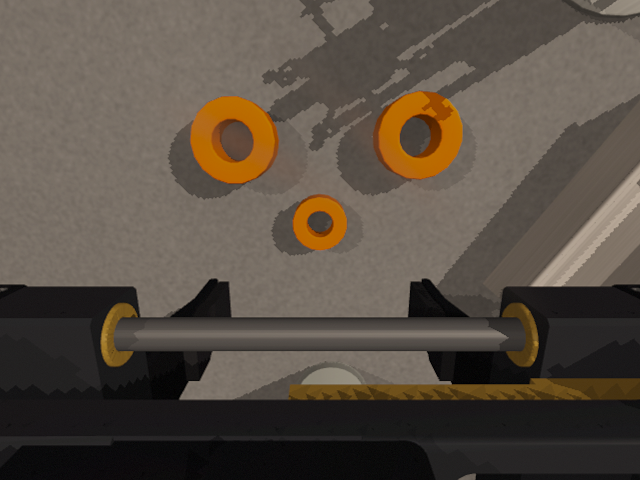

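The wrist view shows the small ring at (320,222), 54 px wide (about 51 mm) with a bore of about 27 px (25 mm), so it is the right collar. I'll compute its centre.

Run:
```python
from h import *
p=r.camera("wrist")
hs=cv2.cvtColor(p["frame"],cv2.COLOR_RGB2HSV);m=((hs[...,0]<20)&(hs[...,1]>170)&(hs[...,2]>80)).astype(np.uint8)[190:256,285:350]
m=cv2.morphologyEx(m,cv2.MORPH_CLOSE,np.ones((3,3)))
cs,_=cv2.findContours(m,cv2.RETR_CCOMP,cv2.CHAIN_APPROX_NONE)
for c in cs:
    if len(c)>20:
        e=cv2.fitEllipse(c);uv=np.array(e[0])+[285,190];print(e[1],uv,back(p,uv,.024))
plan([.5353,-.1887,.015],45)
```

```text
(53.08338928222656, 54.728912353515625) [318.80116653 221.58366203] [ 0.53298801 -0.18732583  0.024     ]
(21.399307250976562, 25.0955867767334) [319.02205276 220.58652687] [ 0.53246072 -0.1865028   0.024     ]
t 5.0 pos [ 0.5354 -0.188   0.2056] az 44.98 zax [ 3.e-03 -2.e-04 -1.e+00] F [-0.5 -0.5 -0.2] M [-0.02  0.01  0.05] w 0.0869
shift cm (tool axes now) [ 0.   -0.1  19.06]
rotvec tool [ 0.002   0.0023 -0.0003] shift after rot [-0.04 -0.06 19.06]
```

```bash
python3 -m jog '[[0.1,-0.1,4,0.002,0.002,0,1],[0,0,4,0,0,0,1],[0,0,4,0,0,0,1],[0,0,3,0,0,0,1],[0,0,2,0,0,0,1],[0,0,1,0,0,0,1],[0,0,0.6,0,0,0,1],[0,0,0,0,0,0,1],[0,0,0,0,0,0,1]]'
python3 - <<'E'
from h import *
plan([.534,-.1878,.015],45)
E
```

```text
time: 6.12
ee_pos: [0.5331, -0.1877, 0.0182]
eef_rot: [0.383, 0.924, -0.0, -0.001]
ft_force: [0.5, 0.2, -0.4]
width: 0.0869
t 6.125 pos [ 0.5331 -0.1877  0.0182] az 44.98 zax [-0.0017  0.     -1.    ] F [ 0.5  0.2 -0.4] M [-0.04 -0.04  0.05] w 0.0869
shift cm (tool axes now) [-0.07  0.06  0.32]
rotvec tool [-0.0012 -0.0012 -0.0004] shift after rot [-0.07  0.06  0.32]
```

```bash
python3 -m jog '[[-0.07,0.06,0.3,0,0,0,1],[0,0,0,0,0,0,1],[0,0,0,0,0,0,0.2],[0,0,0,0,0,0,-0.2],[0,0,0,0,0,0,-0.2],[0,0,0,0,0,0,-0.2],[0,0,0,0,0,0,-0.2],[0,0,0,0,0,0,-0.2]]' 20
python3 - <<'E'
from h import *
plan([.534,-.1878,.015],45)
p=r.camera("wrist");cv2.imwrite("pics/w2.png",p["frame"][:,:,::-1])
E
```

```text
time: 7.12
ee_pos: [0.5335, -0.1877, 0.0145]
eef_rot: [0.383, 0.924, -0.0, -0.001]
ft_force: [0.3, 0.5, 0.3]
width: 0.0504
t 7.125 pos [ 0.5335 -0.1877  0.0145] az 44.98 zax [-2.8e-03  1.0e-04 -1.0e+00] F [0.3 0.5 0.3] M [ 0.   -0.02 -0.01] w 0.0504
shift cm (tool axes now) [-0.05  0.03 -0.05]
rotvec tool [-0.0019 -0.0021 -0.0004] shift after rot [-0.05  0.03 -0.05]
```

View pics/w2.png

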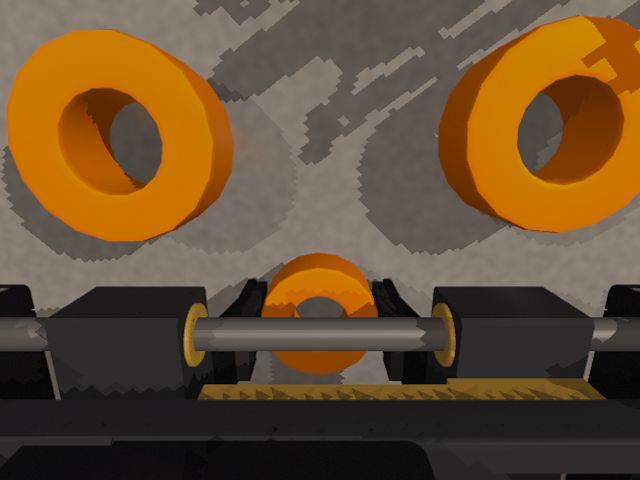

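```bash
python3 - <<'E'
from h import *
p=r.camera("wrist");s=r.read_state();M=Rn.from_quat(s["eef_rot"]).as_matrix()
for uv,z in [((320,374),.024),((320,253),0.0),((320,268),.024),((320,297),.024)]:
    print(uv,z,((back(p,uv,z)-s["ee_pos"])@M*1000).round(1))
E
python3 -m jog '[[0,0,-2,0,0,0,-0.2],[0,0,-5,0,0,0,-0.2],[0,0,-5,0,0,0,-0.2],[0,0,-5,0,0,0,-0.2],[0,0,-5,0,0,0,-0.2],[0,0,-5,0,0,0,-0.2],[0,0,-5,0,0,0,-0.2],[0,0,-5,0,0,0,-0.2],[0,0,0,0,0,0,-0.2]]' 25
python3 - <<'E'
from h import *
plan([.529,.178,.38],45)
p=r.camera("wrist");cv2.imwrite("pics/w3.png",p["frame"][:,:,::-1])
E
```

```text
(320, 374) 0.024 [-26.6  -0.7  -9.5]
(320, 253) 0.0 [23.1 -0.6 14.6]
(320, 268) 0.024 [23.9 -0.6 -9.4]
(320, 297) 0.024 [10.9 -0.6 -9.4]
time: 8.35
ee_pos: [0.5348, -0.1891, 0.389]
eef_rot: [0.384, 0.924, 0.0, 0.002]
ft_force: [0.5, 0.3, -1.0]
width: 0.0502
t 8.35 pos [ 0.5348 -0.1891  0.389 ] az 44.89 zax [ 0.0033 -0.0011 -1.    ] F [ 0.5  0.3 -1. ] M [-0.02  0.04  0.01] w 0.0502
shift cm (tool axes now) [26.42 25.5   0.86]
rotvec tool [ 0.0015  0.0031 -0.0019] shift after rot [26.37 25.55  0.9 ]
```

View pics/w3.png

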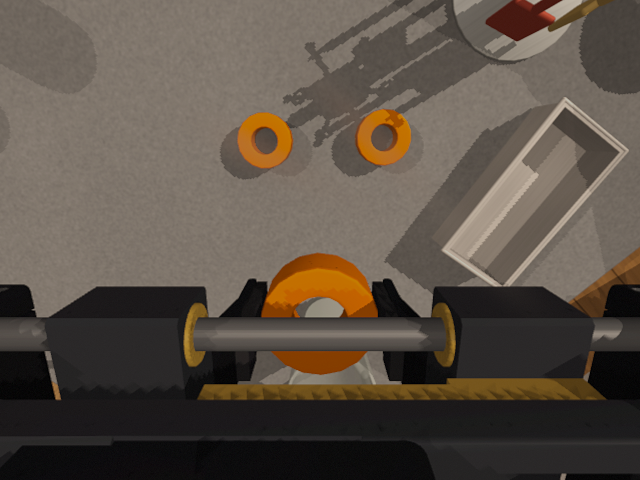

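The collar is held and centred about 1.4 mm toward tool -x. I'll move close to the carousel and check the post with the wrist camera before the final alignment.

```bash
python3 -m jog '[[1.8,2.5,0,0.0015,0.003,-0.002,-0.2],[2.3,3.2,0,0,0,0,-0.2],[2.3,3.2,0,0,0,0,-0.2],[2.3,3.2,0,0,0,0,-0.2],[2.3,3.2,0,0,0,0,-0.2],[2.3,3.2,0,0,0,0,-0.2],[2.3,3.2,0,0,0,0,-0.2],[1.8,2.5,0,0,0,0,-0.2],[1,1.3,0,0,0,0,-0.2],[0,0,0,0,0,0,-0.2],[0,0,0,0,0,0,-0.2]]'
python3 - <<'E'
from h import *
plan([.529,.178,.38],45)
p=r.camera("wrist");im=p["frame"].copy();cv2.imwrite("pics/w4.png",im[:,:,::-1])
for X in [[.529,.178,.292],[.529,.178,.235]]: print(proj(p,[X]))
E
```

```text
time: 9.78
ee_pos: [0.5842, 0.1209, 0.3847]
eef_rot: [0.383, 0.924, -0.001, -0.003]
ft_force: [0.1, -0.9, 0.1]
width: 0.0505
t 9.775 pos [0.5842 0.1209 0.3847] az 44.96 zax [-5.9e-03  8.0e-04 -1.0e+00] F [ 0.1 -0.9  0.1] M [-0.05 -0.01 -0.05] w 0.0505
shift cm (tool axes now) [7.94 0.13 0.51]
rotvec tool [-0.0036 -0.0047 -0.0007] shift after rot [7.94 0.13 0.47]
[[323.32576555 134.61529807]]
[[322.90460346 136.64054648]]
```

View pics/w4.png

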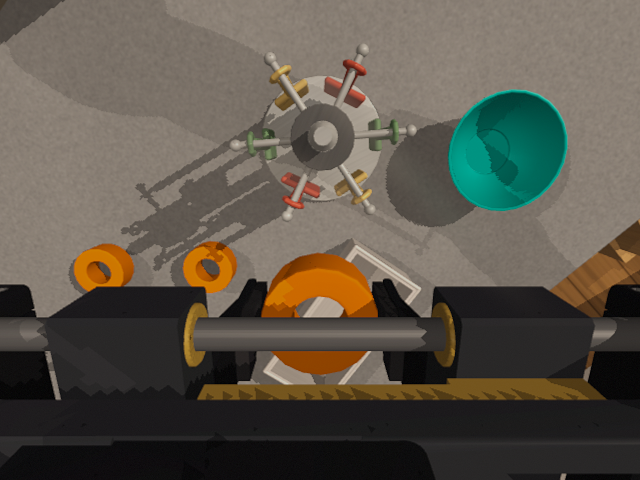

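Run:
```python
from h import *
p=r.camera("wrist");g=cv2.cvtColor(p["frame"],cv2.COLOR_RGB2GRAY)
c=cv2.resize(p["frame"][100:172,280:366],None,fx=8,fy=8,interpolation=cv2.INTER_CUBIC)
e=lambda R,z,x=.529,y=.1772:np.c_[x+R*np.cos(np.linspace(0,6.28,90)),y+R*np.sin(np.linspace(0,6.28,90)),np.full(90,z)]
for R,z in [(.026,.235),(.006,.292),(.01,.284)]:
    q=(((proj(p,e(R,z))-[280,100])+.5)*8).astype(np.int32);cv2.polylines(c,[q],True,(255,0,255),1)
cv2.imwrite("pics/w4z.png",c[:,:,::-1])
```

```text
(no output)
```

View pics/w4z.png

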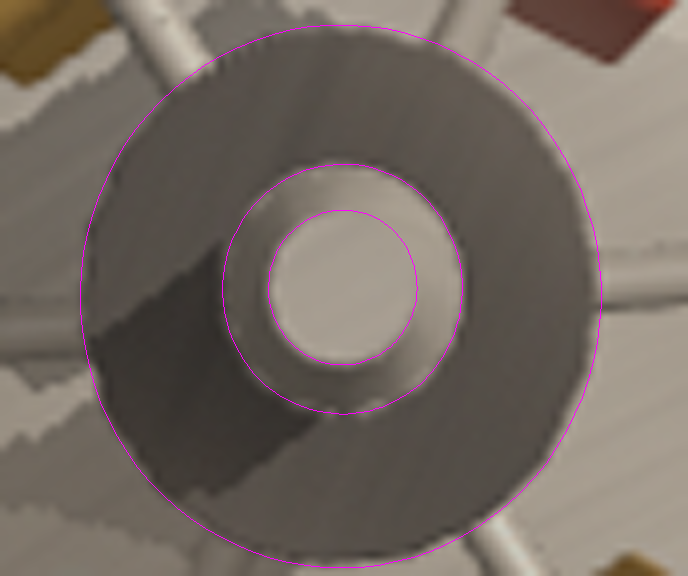

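The overlay fits: the post is at (0.529, 0.1772). TCP target is (0.528, 0.178), which allows for the offset in the grip.

```bash
python3 -m jog '[[2,0,0,-0.0036,-0.0047,-0.0007,-0.2],[3,0,0,0,0,0,-0.2],[2.1,0.05,0,0,0,0,-0.2],[1,0,0,0,0,0,-0.2],[0,0,3,0,0,0,-0.2],[0,0,2,0,0,0,-0.2],[0,0,0,0,0,0,-0.2],[0,0,0,0,0,0,-0.2],[0,0,0,0,0,0,-0.2]]'
python3 - <<'E'
from h import *
plan([.528,.1782,.315],45)
p=r.camera("wrist");cv2.imwrite("pics/w5.png",p["frame"][:,:,::-1])
p=r.camera("scene");cv2.imwrite("pics/s5.png",cv2.resize(p["frame"][110:330,330:500],None,fx=2.7,fy=2.7,interpolation=cv2.INTER_CUBIC)[:,:,::-1])
E
```

```text
time: 11.0
ee_pos: [0.5277, 0.1801, 0.3356]
eef_rot: [0.382, 0.924, 0.001, 0.0]
ft_force: [0.2, -0.2, -0.2]
width: 0.0505
t 11.0 pos [0.5277 0.1801 0.3356] az 45.11 zax [ 1.1e-03  9.0e-04 -1.0e+00] F [ 0.2 -0.2 -0.2] M [-0.03  0.02  0.02] w 0.0505
shift cm (tool axes now) [-0.16 -0.12  2.06]
rotvec tool [0.0014 0.0001 0.0019] shift after rot [-0.16 -0.12  2.06]
```

View pics/w5.png

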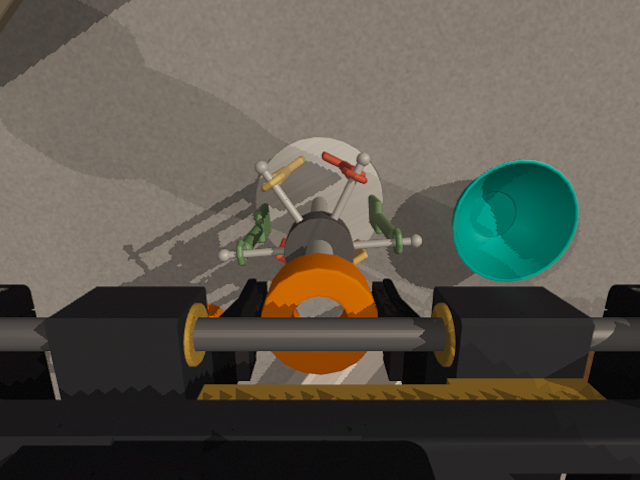

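View pics/s5.png

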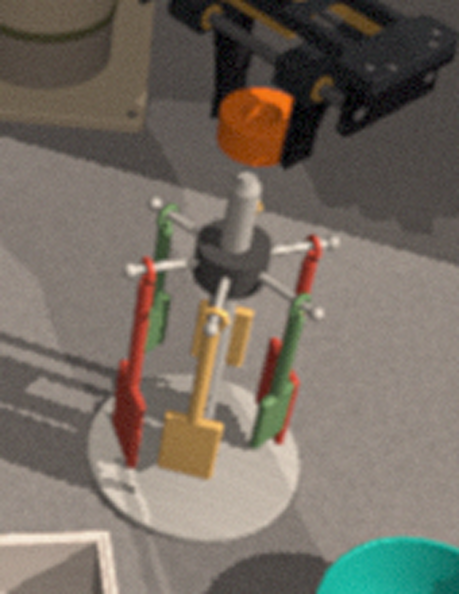

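```bash
python3 -m jog '[[-0.16,-0.12,1,0.001,0,0.002,-0.2],[0,0,1,0,0,0,-0.2],[0,0,0,0,0,0,-0.2],[0,0,0,0,0,0,-0.2],[0,0,0,0,0,0,-0.2]]'
python3 - <<'E'
from h import *
plan([.528,.1782,.252],45)
E
```

```text
time: 11.72
ee_pos: [0.5276, 0.1784, 0.3149]
eef_rot: [0.383, 0.924, -0.0, -0.0]
ft_force: [-0.4, -0.8, -0.6]
width: 0.0499
t 11.725 pos [0.5276 0.1784 0.3149] az 45.02 zax [-5.e-04 -1.e-04 -1.e+00] F [-0.4 -0.8 -0.6] M [-0.06  0.02  0.07] w 0.0499
shift cm (tool axes now) [-0.04  0.01  6.29]
rotvec tool [-0.0004 -0.0003  0.0004] shift after rot [-0.04  0.01  6.29]
```

```bash
python3 -m jog '[[-0.04,0,0.5,0,0,0,-0.2],[0,0,0.5,0,0,0,-0.2],[0,0,0.5,0,0,0,-0.2],[0,0,0.5,0,0,0,-0.2],[0,0,0.5,0,0,0,-0.2],[0,0,0,0,0,0,-0.2]]'
python3 - <<'E'
from h import *
plan([.528,.1782,.2495],45)
p=r.camera("scene");cv2.imwrite("pics/s6.png",cv2.resize(p["frame"][110:330,330:500],None,fx=2.7,fy=2.7,interpolation=cv2.INTER_CUBIC)[:,:,::-1])
E
```

```text
time: 12.48
ee_pos: [0.5276, 0.178, 0.2892]
eef_rot: [0.383, 0.924, -0.001, -0.001]
ft_force: [0.1, 0.0, -0.9]
width: 0.0503
t 12.475 pos [0.5276 0.178  0.2892] az 45.02 zax [-1.4e-03 -7.0e-04 -1.0e+00] F [ 0.1  0.  -0.9] M [-0.08 -0.01 -0.05] w 0.0503
shift cm (tool axes now) [-0.02  0.05  3.97]
rotvec tool [-0.0015 -0.0005  0.0003] shift after rot [-0.02  0.04  3.97]
```

View pics/s6.png

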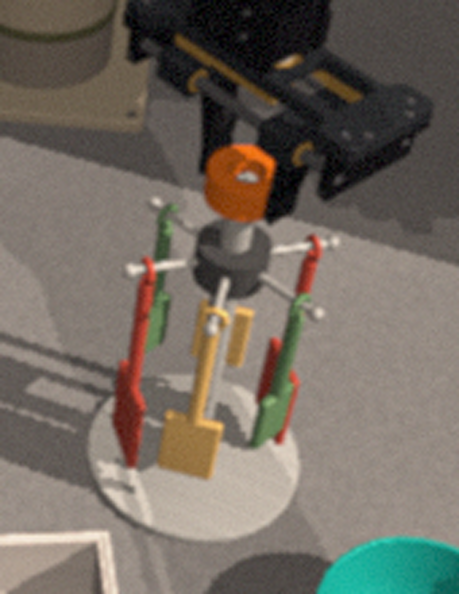

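The collar is threaded over the post, with the post tip visible in the bore at (247,175) and no contact force. I'll continue down to just above the hub.

```bash
python3 -m jog '[[0,0.04,0.5,0,0,0,-0.2],[0,0,0.5,0,0,0,-0.2],[0,0,0.5,0,0,0,-0.2],[0,0,0.5,0,0,0,-0.2],[0,0,0.5,0,0,0,-0.2],[0,0,0.5,0,0,0,-0.2],[0,0,0.5,0,0,0,-0.2],[0,0,0.2,0,0,0,-0.2],[0,0,0,0,0,0,-0.2],[0,0,0,0,0,0,-0.2]]'
python3 - <<'E'
from h import *
plan([.528,.1782,.2495],45)
E
```

```text
time: 13.78
ee_pos: [0.5281, 0.1783, 0.2528]
eef_rot: [0.383, 0.924, -0.0, -0.0]
ft_force: [0.4, 0.5, -0.4]
width: 0.0504
t 13.775 pos [0.5281 0.1783 0.2528] az 45.02 zax [-6.e-04 -2.e-04 -1.e+00] F [ 0.4  0.5 -0.4] M [-0.05 -0.01 -0.05] w 0.0504
shift cm (tool axes now) [-0.   -0.02  0.33]
rotvec tool [-0.0006 -0.0003  0.0003] shift after rot [-0.   -0.02  0.33]
```

```bash
python3 -m jog '[[0,0,0.1,0,0,0,-0.2],[0,0,0.1,0,0,0,-0.2],[0,0,0.1,0,0,0,-0.2],[0,0,0,0,0,0,-0.2],[0,0,0,0,0,0,-0.2]]'
python3 - <<'E'
from h import *
plan([.528,.1782,.2495],45)
E
```

```text
time: 14.4
ee_pos: [0.528, 0.1783, 0.2497]
eef_rot: [0.383, 0.924, -0.0, -0.0]
ft_force: [-0.2, -0.3, -0.6]
width: 0.0502
t 14.4 pos [0.528  0.1783 0.2497] az 45.02 zax [-8.e-04 -3.e-04 -1.e+00] F [-0.2 -0.3 -0.6] M [-0.03 -0.    0.03] w 0.0502
shift cm (tool axes now) [-0.01 -0.01  0.02]
rotvec tool [-0.0008 -0.0004  0.0003] shift after rot [-0.01 -0.01  0.02]
```

```bash
for i in 1 2; do python3 -m jog '[[0,0,0.08,0,0,0,-0.2],[0,0,0,0,0,0,-0.2],[0,0,0,0,0,0,-0.2]]'; done
```

```text
time: 14.78
ee_pos: [0.5281, 0.1783, 0.2495]
eef_rot: [0.383, 0.924, -0.0, -0.0]
ft_force: [-1.3, -0.1, 5.5]
width: 0.0503
time: 15.15
ee_pos: [0.5281, 0.1783, 0.2494]
eef_rot: [0.383, 0.924, 0.0, -0.0]
ft_force: [-4.8, -1.5, 13.0]
width: 0.05
```

The collar reached the hub at TCP z 0.2494, exactly the predicted height, with 13 N upward on the tool. I'll relax the push and open.

```bash
python3 -m jog '[[0,0,-0.14,0,0,0,-0.2],[0,0,0,0,0,0,-0.2],[0,0,0,0,0,0,0.2],[0,0,0,0,0,0,0.4],[0,0,0,0,0,0,0.6],[0,0,0,0,0,0,1],[0,0,0,0,0,0,1],[0,0,0,0,0,0,1]]'
python3 - <<'E'
from h import *
plan([.529,.1772,.31],45)
p=r.camera("wrist");cv2.imwrite("pics/w7.png",p["frame"][:,:,::-1])
E
python3 -m jog '[[0,0,-1,0,0,0,1],[0,0,-2,0,0,0,1],[0,0,-3,0,0,0,1],[-3,0,-3,0,0,0,1],[-4,0,-3,0,0,0,1],[0,0,0,0,0,0,1],[0,0,0,0,0,0,1]]'
python3 - <<'E'
from h import *
plan([.529,.1772,.31],45)
p=r.camera("wrist");cv2.imwrite("pics/w8.png",p["frame"][:,:,::-1])
p=r.camera("scene");cv2.imwrite("pics/s8.png",cv2.resize(p["frame"][110:330,330:500],None,fx=2.7,fy=2.7,interpolation=cv2.INTER_CUBIC)[:,:,::-1])
E
```

```text
time: 16.15
ee_pos: [0.528, 0.1783, 0.2495]
eef_rot: [0.383, 0.924, -0.0, -0.0]
ft_force: [0.4, -0.3, 0.1]
width: 0.085
t 16.15 pos [0.528  0.1783 0.2495] az 45.02 zax [-8.e-04 -3.e-04 -1.e+00] F [ 0.4 -0.3  0.1] M [-0.02  0.03 -0.02] w 0.085
shift cm (tool axes now) [-0.15 -0.02 -6.05]
rotvec tool [-0.0008 -0.0003  0.0003] shift after rot [-0.15 -0.01 -6.05]
time: 17.08
ee_pos: [0.5775, 0.1292, 0.3693]
eef_rot: [0.383, 0.924, -0.0, -0.0]
ft_force: [-0.1, 0.7, 0.3]
width: 0.0869
t 17.075 pos [0.5775 0.1292 0.3693] az 45.02 zax [-1.2e-03 -4.0e-04 -1.0e+00] F [-0.1  0.7  0.3] M [ 0.05 -0.   -0.  ] w 0.0869
shift cm (tool axes now) [ 6.82 -0.02  5.94]
rotvec tool [-0.0011 -0.0006  0.0003] shift after rot [ 6.82 -0.03  5.93]
```

View pics/w8.png

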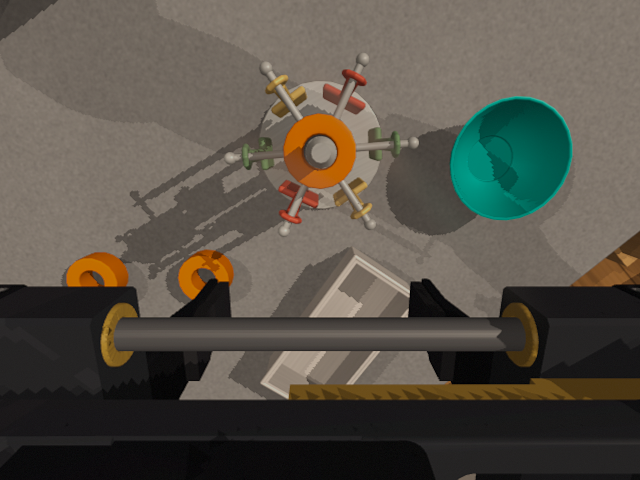

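View pics/s8.png

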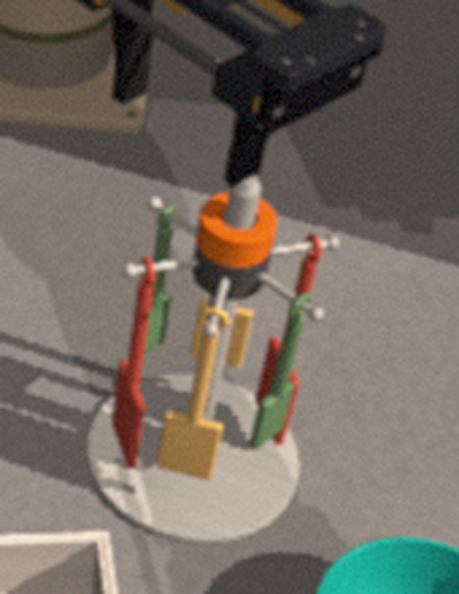

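The collar is seated flat on the hub, and the post is around (322,152) in the wrist view. I'll re-measure the post from here.

Run:
```python
from h import *
p=r.camera("wrist")
c=cv2.resize(p["frame"][112:192,276:366],None,fx=7,fy=7,interpolation=cv2.INTER_CUBIC)
e=lambda R,z,x=.529,y=.1772:np.c_[x+R*np.cos(np.linspace(0,6.28,90)),y+R*np.sin(np.linspace(0,6.28,90)),np.full(90,z)]
for R,z in [(.026,.259),(.006,.292),(.01,.284)]:
    q=(((proj(p,e(R,z))-[276,112])+.5)*7).astype(np.int32);cv2.polylines(c,[q],True,(255,0,255),1)
cv2.imwrite("pics/w8z.png",c[:,:,::-1])
```

```text
(no output)
```

View pics/w8z.png

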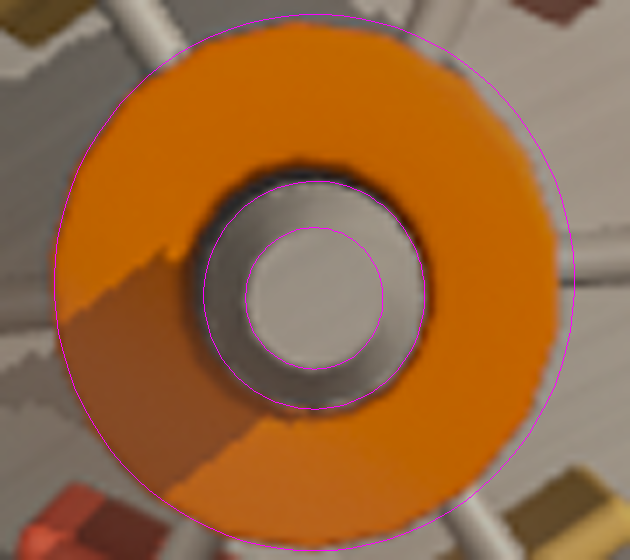

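```bash
python3 -m jog '[[2,0,0,-0.001,-0.0006,0,1],[3,0,0,0,0,0,1],[1.8,-0.02,0,0,0,0,1],[0,0,0,0,0,0,1],[0,0,3,0,0,0,1],[0,0,3,0,0,0,1],[0,0,2,0,0,0,1],[0,0,1,0,0,0,1],[0,0,0,0,0,0,1],[0,0,0,0,0,0,1],[0,0,0,0,0,0,1]]'
python3 - <<'E'
from h import *
plan([.529,.1772,.273],45)
E
```

```text
time: 18.6
ee_pos: [0.5298, 0.1768, 0.2801]
eef_rot: [0.383, 0.924, 0.0, 0.0]
ft_force: [0.9, -0.1, 0.0]
width: 0.0872
t 18.6 pos [0.5298 0.1768 0.2801] az 45.02 zax [ 1.2e-03  5.0e-04 -1.0e+00] F [ 0.9 -0.1  0. ] M [-0.03 -0.07 -0.02] w 0.0872
shift cm (tool axes now) [ 0.08 -0.03  0.71]
rotvec tool [0.0012 0.0005 0.0003] shift after rot [ 0.08 -0.03  0.71]
```

Next I'll finish the descent, then close gently to 35 mm or so before the final squeeze.

```bash
python3 -m jog '[[0.08,-0.03,0.5,0.001,0.0005,0,1],[0,0,0.2,0,0,0,1],[0,0,0,0,0,0,-0.2],[0,0,0,0,0,0,-0.2],[0,0,0,0,0,0,-0.2],[0,0,0,0,0,0,-0.3],[0,0,0,0,0,0,-0.3],[0,0,0,0,0,0,-0.3]]' 5
python3 - <<'E'
from h import *
plan([.529,.1772,.273],45)
p=r.camera("wrist");cv2.imwrite("pics/w9.png",p["frame"][:,:,::-1])
E
```

```text
time: 19.6
ee_pos: [0.5287, 0.1772, 0.2724]
eef_rot: [0.383, 0.924, -0.0, -0.0]
ft_force: [0.4, -0.4, -0.1]
width: 0.0357
t 19.6 pos [0.5287 0.1772 0.2724] az 45.02 zax [-7.e-04 -4.e-04 -1.e+00] F [ 0.4 -0.4 -0.1] M [0.01 0.02 0.01] w 0.0357
shift cm (tool axes now) [-0.02  0.03 -0.06]
rotvec tool [-0.0008 -0.0003  0.0003] shift after rot [-0.02  0.03 -0.06]
```

View pics/w9.png

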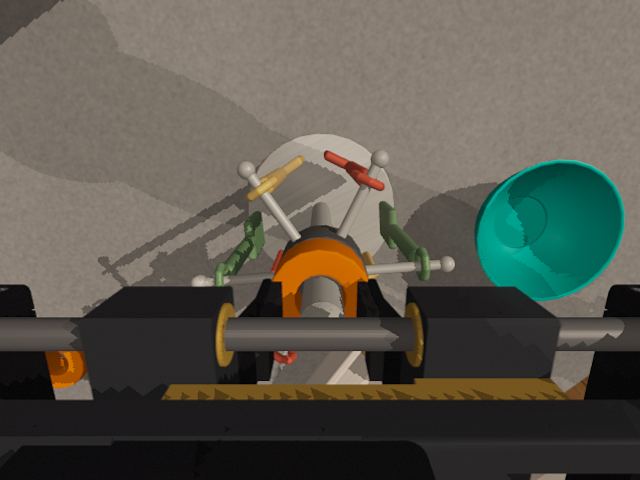

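```bash
python3 -m jog '[[0,0.01,-0.04,0,0,0,-0.45],[0,0,0,0,0,0,-0.55],[0,0,0,0,0,0,-0.65],[0,0,0,0,0,0,-1],[0,0,0,0,0,0,-1],[0,0,0,0,0,0,-1]]' 8
python3 -m jog '[[0,0,0,0,0,0,-1],[0,0,0,0,0,0,-1],[0,0,0,0,0,0,-1],[0,0,0,0,0,0,-1]]' 50
python3 - <<'E'
from h import *
plan([.529,.1772,.273],45)
p=r.camera("scene");cv2.imwrite("pics/s10.png",cv2.resize(p["frame"][110:330,330:500],None,fx=2.7,fy=2.7,interpolation=cv2.INTER_CUBIC)[:,:,::-1])
E
```

```text
time: 20.4
ee_pos: [0.5289, 0.1774, 0.2731]
eef_rot: [0.382, 0.924, -0.0, -0.0]
ft_force: [2.6, 1.9, 2.4]
width: 0.0199
time: 20.9
ee_pos: [0.5289, 0.1774, 0.2731]
eef_rot: [0.382, 0.924, -0.0, -0.0]
ft_force: [2.6, 2.5, 5.4]
width: 0.0189
t 20.9 pos [0.5289 0.1774 0.2731] az 45.02 zax [-2.e-04 -0.e+00 -1.e+00] F [2.6 2.5 5.4] M [ 0.61 -0.66  0.01] w 0.0189
shift cm (tool axes now) [-0.02 -0.    0.01]
rotvec tool [-0.0002 -0.0001  0.0004] shift after rot [-0.02 -0.    0.01]
```

View pics/s10.png

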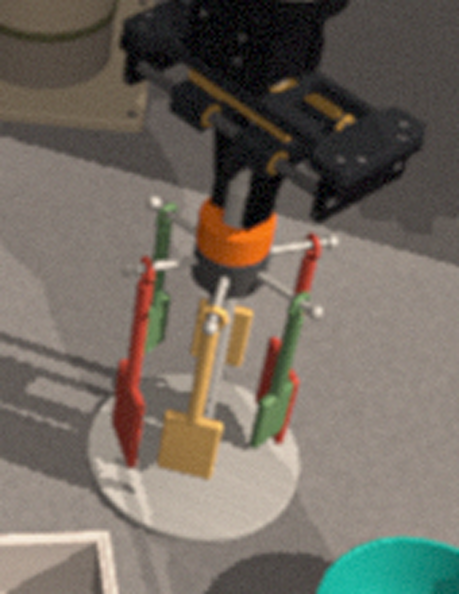

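Gripped at width 19 mm. There is a small sideways preload of 3.6 N with a 0.9 N·m moment, which looks like base friction. I'll start the lift slowly and check.

```bash
python3 -m jog '[[0,0,-0.1,0,0,0,-1],[0,0,-0.1,0,0,0,-1],[0,0,-0.2,0,0,0,-1],[0,0,-0.2,0,0,0,-1],[0,0,-0.4,0,0,0,-1],[0,0,0,0,0,0,-1],[0,0,0,0,0,0,-1]]'
python3 - <<'E'
from h import *
plan([.529,.1772,.333],45)
p=r.camera("scene");cv2.imwrite("pics/s11.png",cv2.resize(p["frame"][110:330,330:500],None,fx=2.7,fy=2.7,interpolation=cv2.INTER_CUBIC)[:,:,::-1])
E
```

```text
time: 21.82
ee_pos: [0.5287, 0.1772, 0.2828]
eef_rot: [0.383, 0.924, -0.0, -0.0]
ft_force: [0.0, -0.1, -5.6]
width: 0.0187
t 21.825 pos [0.5287 0.1772 0.2828] az 45.02 zax [-8.e-04 -4.e-04 -1.e+00] F [ 0.  -0.1 -5.6] M [-0.03 -0.02  0.05] w 0.0187
shift cm (tool axes now) [-0.02  0.02 -5.02]
rotvec tool [-0.0009 -0.0003  0.0004] shift after rot [-0.02  0.02 -5.02]
```

View pics/s11.png

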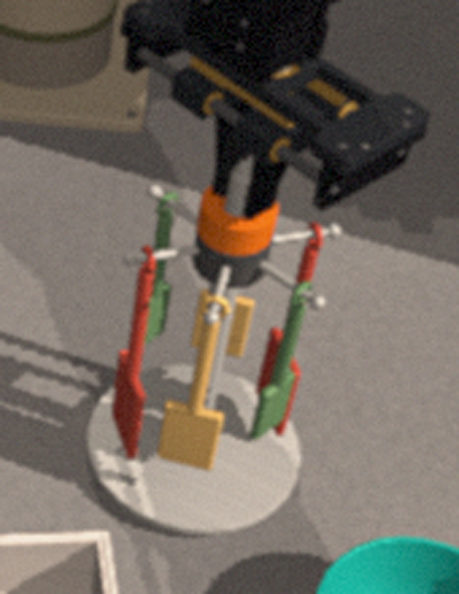

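It is hanging free: 5.6 N of weight, moment about zero. I'll lift the remaining 5 cm.

```bash
python3 -m jog '[[0,0,-0.4,0,0,0,-1],[0,0,-0.6,0,0,0,-1],[0,0,-0.6,0,0,0,-1],[0,0,-0.6,0,0,0,-1],[0,0,-0.6,0,0,0,-1],[0,0,-0.6,0,0,0,-1],[0,0,-0.6,0,0,0,-1],[0,0,-0.5,0,0,0,-1],[0,0,-0.4,0,0,0,-1],[0,0,-0.15,0,0,0,-1],[0,0,0,0,0,0,-1],[0,0,0,0,0,0,-1],[0,0,0,0,0,0,-1],[0,0,0,0,0,0,-1],[0,0,0,0,0,0,-1],[0,0,0,0,0,0,-1]]'
python3 - <<'E'
from h import *
plan([.529,.1772,.333],45)
ps=r.camera("scene");pt=r.camera("top");cv2.imwrite("pics/t12.png",pt["frame"][:,:,::-1])
dz=r.read_state()["ee_pos"][2]-.2731;print("dz",dz)
x,y=.529,.1772
for n,p,(u,v,w,h,f) in [("s",ps,(340,110,140,210,2.8)),("t",pt,(200,220,100,100,5))]:
    im=cv2.resize(p["frame"][v:v+h,u:u+w],None,fx=f,fy=f,interpolation=cv2.INTER_CUBIC)
    a=np.linspace(0,6.283,120)
    for R,z in[(.085,.008),(.026,.235),(.026,.259)]:
        q=((proj(p,np.c_[x+R*np.cos(a),y+R*np.sin(a),0*a+z+dz])-[u,v]+.5)*f-.5).round().astype(np.int32);cv2.polylines(im,[q],True,(0,0,255),1)
    cv2.imwrite(f"pics/ov12_{n}.png",im[:,:,::-1])
E
```

```text
time: 23.88
ee_pos: [0.5288, 0.1772, 0.3334]
eef_rot: [0.383, 0.924, -0.0, -0.0]
ft_force: [-0.4, -0.2, -6.7]
width: 0.0187
t 23.875 pos [0.5288 0.1772 0.3334] az 45.01 zax [-7.e-04 -3.e-04 -1.e+00] F [-0.4 -0.2 -6.7] M [0.01 0.01 0.02] w 0.0187
shift cm (tool axes now) [-0.02  0.01  0.04]
rotvec tool [-0.0007 -0.0003  0.0003] shift after rot [-0.02  0.01  0.04]
dz 0.060252441459443695
```

View pics/ov12_s.png

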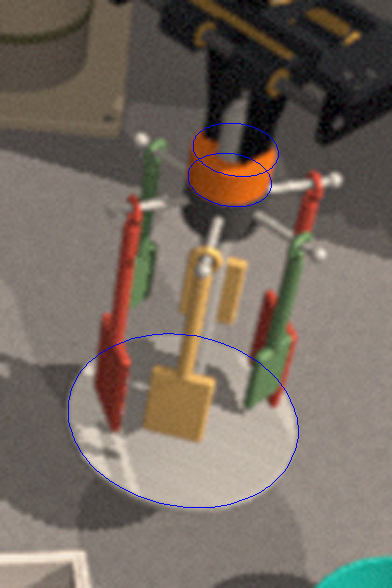

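View pics/ov12_t.png

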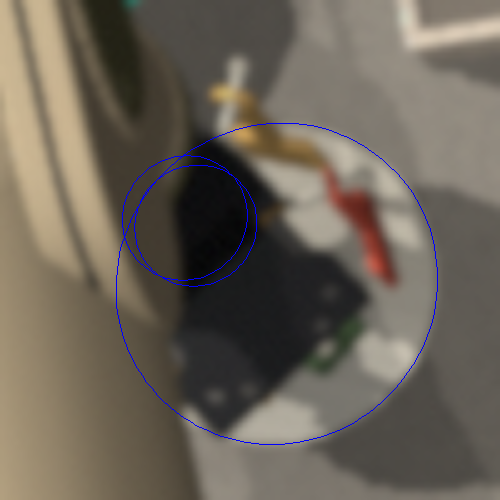

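View pics/t12.png

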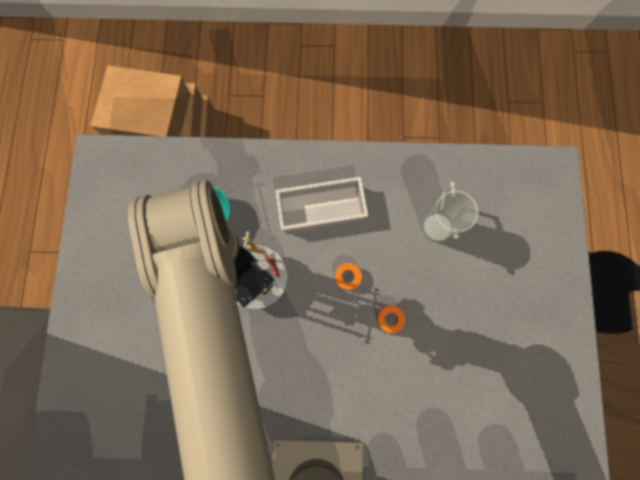

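The lifted base lines up with a level circle 60 mm up in both views, the collar is on the hub, and the bystanders haven't moved. Handing in.

Run:
```python
from h import *
s=r.read_state();print(s["time"],abs(s["joint_vel"]).max(),s["ft_force"].round(1),s["width"]);r.close_job()
```

```text
23.975 0.0014153673681184756 [-0.2 -0.8 -6.1] 0.018878744405211482
the job is handed in; nothing more can be done
```

The job is handed in at about 24 s of the 64 s allowed, with the gripper still holding the carousel about 6 cm above the ledge and the collar on the hub.

- **Collar:** I used the smallest of the three orange rings. It measured about 51.5 mm across and 22 mm high, and the other two are about 73 mm across. An early fit put its bore at 20 mm, but a closer wrist picture gave about 25 mm. It went down the post onto the hub at the expected height with about 13 N of contact, and then I let it go.
- **Lift:** I gripped the bare post above the collar with 50 N and raised it straight up 60 mm. When the jaws closed there was a brief sideways load of about 3.6 N and 0.9 N·m on the carousel. It disappeared as soon as the base left the ledge.
- **Last checks:**
    - The base matched a level circle 60 mm up in the scene view, and in the top view where the arm did not hide it.
    - The collar was flat on the hub, the load was steady at about 6 N with almost no moment, and the arm was still.
    - The loaf pan and pitcher look unmoved. The bowl was mostly hidden by the arm in the last top picture, but earlier views showed it in place and nothing came near it.

No final check failed.

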